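# Grease a scooter wheel's bearings until the indicator pin pops out

## Task

The wheel clamped in the bench greaser needs fresh bearing grease. With the fingertips press the greaser's black palm button all the way down and let it spring all the way back up, again and again, until the red indicator pin on top of the wheel clamp pops fully out; then stop pumping and take the hand away, with the button back up. Do not touch the pin, do not grip the button, and leave the tools and spare parts around the greaser where they lie.

Things in the scene. Friction and masses are not known exactly. Their poses are not given: they have to be found in the camera images.
- greaser: The bench greaser, fixed to the bench: dark steel base plate 150 mm (its x, from -87 to +63) by 270 mm (its y), 10 mm thick, z up, origin on the bench in the row of pump and wheel. At x 0, y -70 mm stands the blue pump (barrel 56 mm in diameter, steel gland to 84 mm height) with the palm button above it.
- cup_top (a point): Centre of the top of the clear grease cup's black cap, 120 mm above the bench; the cup is up to 56 mm in diameter and stands beside the pump (58 mm to the plate's -x).
- clamp_top (a point): Centre of the top of the brass nut from which the red pin comes out, 85 mm above the bench, at the plate's x 0, y +75 mm. It sits on the knurled aluminium clamp cap (38 mm wide, to 76 mm height) over the turquoise and pink wheel (110 mm in diameter, flat, upper face at 52 mm).
- button: The black palm button (44 mm in diameter, 14 mm thick, flat grey top) on its 14 mm steel rod; origin at the centre of its underside, z up, 110 mm above the bench when up. It slides straight down and springs back by itself.
- button_top (a point): Centre of the palm button's top face; 124 mm above the bench when up, 102 mm when fully down.
- stroke (a joint): How far the palm button is pressed down, m: 0 up, 0.022 fully down against its stop. The spring pushes back with about 4 N at the top and 8 N at the bottom; going down the grease adds about 5 N, plus 6 N per 0.1 m/s. Left alone it comes up in about 0.3 s.
- charge (a joint): Grease given to the wheel, in m of button travel; unseen. Starts at 0 to 0.045. A calm full stroke (down to the stop, all the way up) adds 0.0195, the first one 0.016 to 0.024; shorter ones less, in steps of 0.0065, hasty ones (over 0.1 m/s) also less. The pin stays in up to 0.092 and is fully out from 0.097 on: 3 to 6 strokes in all. One more does no harm; beyond 0.14 the seals are blown.
- pin: The red indicator pin, 12 mm in diameter, upright in the brass nut on the wheel clamp; it moves only up and down, driven by the grease. Origin 2 mm below its top, z up.
- pin_top (a point): Centre of the red pin's top; 87 mm above the bench (2 mm above the brass nut) while in, 103 mm (18 mm above the nut) when fully out, a white ring at its foot then showing.
- pin_out (a joint): How far the pin has come out, m: 0 in, 0.016 fully out.
- t_tool: Loose blue T-shaped socket tool lying flat, 24 mm high: a bar 94 mm long along y at the origin and a stem reaching 92 mm to -x; origin on the bench under the crossing.
- mallet: Loose rubber mallet lying down: black head 64 mm in diameter, 92 mm long along y, centred 45 mm to +x of the origin; wooden handle 28 mm thick reaching 276 mm to -x. Origin on the bench.
- spare_wheel: Loose spare scooter wheel lying flat, turquoise with pink core, 110 mm in diameter, 24 mm high; origin at the centre of its underside.
- bearing_tray: Loose black tray 100 mm (x) by 75 mm (y), 22 mm high, with small bearings in it; origin at the centre of its underside.

How it is judged:
By the outcome, as a careful person would: the job done as asked, in the order asked, and still so for the second after the job is handed in, with the robot touching nothing.
It also fails if it takes over 54 s, if anything falls off the work surface, if the arm or the gripper's body presses on something with over 40 N, if the wrist force passes 120 N, or if a joint passes its speed limit or range.

## Robot

A 6-joint arm with a two-finger parallel gripper is mounted at the origin on the work surface. World frame = base frame: x ahead of the robot, y to its left, z up, the work surface at z = 0. Lengths are in m, angles in rad, forces in N, time in s.
With the tool pointing down it reaches from about 0.25 to 0.8 m from the base axis. Payload 8.5 kg.
Tool frame: the origin (TCP) lies at the very end of the fingers, on their centre line; the grasp point (between the pads) lies behind it (robot.grip_depth is the z of the grasp point in the tool frame, in m); z points along the fingers, x is the direction in which the jaws open and shut, and the axes are right-handed (so a half turn about z gives the same grasp; the last joint's range is limited). The gripper opens to 85 mm and grips with 20 to 120 N. Pads are 22 mm wide; open, the fingers measure 114 mm over their backs; the gripper's body (76 mm by 85 mm) begins 54 mm behind the grasp point. The pads swing forward as they close: fully open they stand 13 mm farther back than shut.
Start: joints at [-1.22, 0.238, -0.013, 1.319, 0, 1.571], TCP at [0.18, -0.493, 0.206] pointing down, gripper open.
Joint ranges: [-2.66, 2.66], [-1.03, 1.9], [-1.14, 1.46], [-1.82, 2.27], [-1.45, 1.34], [-3.14, 3.14]. Speed limits (rad/s): [2.22, 2.22, 2.79, 3.14, 3.14, 3.14].

## Interface

Orientations are given as a rotation vector (axis times angle).
In Python, from bench import robot gives the robot as it stands.
- The arm moves only by the shell command python3 -m crank 'ROWS' [OPENING] [FORCE]. ROWS is JSON, a list of rows, each an object of numbers: "tx", "ty", "tz": the shift along the tool's x, y, z in mm; "rx", "ry", "rz": the turn, a rotation vector about the tool's x, y, z in degrees. A call has 1 to 12 rows; each row is the pose to reach, as a shift and turn from the pose commanded when the call began, along the tool's axes at that moment; what a row does not reach only later rows make up. A row lasts 1/10 s, in which the tool goes at most 50 mm and 8.59 degrees, less where a joint would pass 70% of its speed; a pose out of reach is approached as far as the arm can. A call with a gripper value outside its range is refused whole. OPENING is the finger opening in mm, from 0 to 85.4, set as the call begins (- or left out, the last holds). The fingers move at their own pace and stop on an object; FORCE is the grip in N (left out, the last holds). Time passes only in rows, so rows that repeat a pose let the fingers close. It gives the time, the measured TCP pose, the force and the opening at its end, in the units of the state.
- robot.get_obs(): the state, without advancing time (a new reading comes with each control period).
- robot.capture(name): name is "scene" or "side" or "wrist"; returns (picture, depth): 480x640x3 uint8, red, green, blue; 480x640 float32, m along the optical axis (not along the pixel's ray), 0 where there is no reading.
- robot.camera_model(name): a dict with "vfov" (degrees; the focal length in pixels is half the picture's height over the tangent of half this angle, whatever the lens; pixels are square), "cx", "cy" (the principal point, pixels), "rvec" (rotation vector, rad) and "tvec" (3), from world to camera coordinates, as OpenCV has them. Camera axes: x right, y down, z forward; pixel columns grow to the right and rows downward; lengths in m; the calibration is good to about 2 mm. A picture is of the moment at which its call begins: read the wrist's pose just before it. camera_model takes no time and is no camera call; for the wrist camera it gives the pose at the moment of the call.
- robot.job_done(): hands the job in, once; it reports no verdict.
The state is a dict: "clock": time; "q": joint angles; "qd": joint speeds; "effort": joint torques, N m; "eef_pos": TCP position; "ee_rot": TCP orientation; "contact_force": force on the tool from outside, world axes, zero at the start; "wrist_torque": the same for the moment, N m; "opening": opening from 0.0 (shut) to 1.0 (fully open).
Only numpy, scipy, OpenCV 4.12 (cv2) and the standard library are available. Lean on these libraries where they do the work, as an engineer would, in place of code of your own. Each camera call takes 0.05 s, during which the arm holds its last target. There are 200 camera calls.

## Working session

There is one attempt and no reset: what is moved stays moved. The work goes in short steps, Python scripts to look and compute and a shell command to move; the robot and the scene stay as the last step left them, time stands still between calls to the robot, and variables do not carry over. Pictures are saved under pics/ and viewed, about 8 in all and at most 12, crops included, and the job is handed in when it is done.

```bash
mkdir -p pics
cat > h.py <<'E'
import numpy as np,cv2
from bench import robot
def cap(n,f=None):
    m=robot.camera_model(n); im,d=robot.capture(n)
    if f: cv2.imwrite('pics/'+f,im[:,:,::-1])
    return m,im,d
def cam(m):
    R=cv2.Rodrigues(np.array(m['rvec'],float))[0]; t=np.array(m['tvec'],float).ravel()
    return R,t,240/np.tan(np.radians(m['vfov'])/2)
def ray(m,u,v,z):
    R,t,f=cam(m); c=-R.T@t; d=R.T@np.array([(u-m['cx'])/f,(v-m['cy'])/f,1.])
    return c+d*(z-c[2])/d[2]
def cloud(m,d):
    R,t,f=cam(m); v,u=np.mgrid[:480,:640]
    P=np.stack([(u-m['cx'])/f*d,(v-m['cy'])/f*d,d],-1)
    return (P-t)@R
E
python3 - <<'E'
from h import *
print(robot.get_obs(), robot.grip_depth)
ms=[]
for n in('scene','side'):
    m,im,d=cap(n,n+'0.png'); print(n,m); ms.append(im)
    np.savez(n+'0.npz',im=im,d=d)
E
```

```text
{'clock': 0.0, 'q': array([-1.21998221e+00,  2.38821191e-01, -1.42401531e-02,  1.31921464e+00,
       -1.96764636e-06,  1.57083167e+00]), 'qd': array([-0.00015466,  0.00285887, -0.00106991, -0.00045777,  0.00148288,
        0.00186447]), 'effort': array([-2.47723285e-03, -5.38780975e+01,  3.46436191e+01,  1.85544969e-02,
       -1.62764691e-04,  2.27637429e-05]), 'eef_pos': array([ 0.18026723, -0.49260079,  0.20556195]), 'ee_rot': array([-2.57429050e+00,  1.79925382e+00,  1.90635486e-03]), 'contact_force': array([-0.09510769, -0.34727875, -0.57102272]), 'wrist_torque': array([ 0.03064467, -0.03462796,  0.01503724]), 'opening': 1.0003550756168533} -0.0187
scene {'vfov': 45.90098070202862, 'cx': 321.6402998419777, 'cy': 243.72372369387114, 'rvec': array([ 2.22730456,  1.14865154, -0.40724108]), 'tvec': array([-0.38170683, -0.26458852,  1.56039498])}
side {'vfov': 46.46828381790761, 'cx': 327.56366874012787, 'cy': 234.93643379121926, 'rvec': array([ 0.80892538, -2.44058268,  1.25324635]), 'tvec': array([0.50887876, 0.25791686, 0.88428591])}
```

View pics/scene0.png

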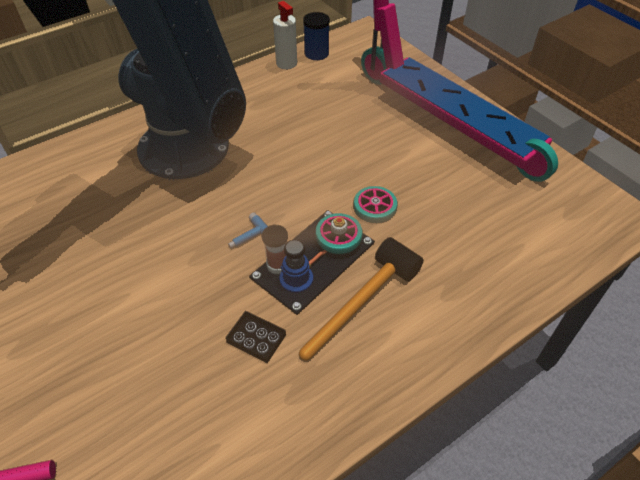

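View pics/side0.png

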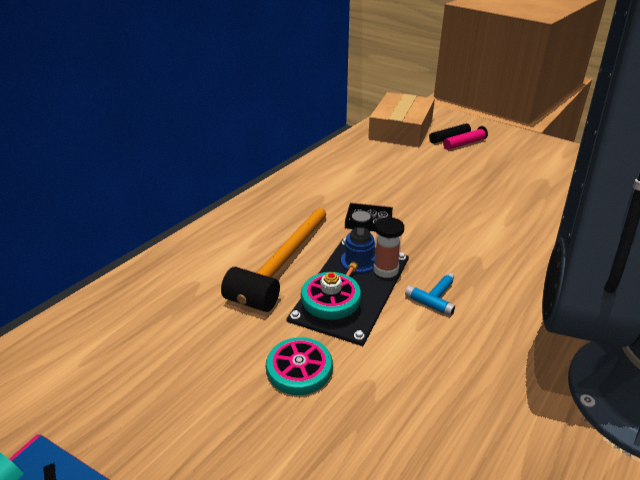

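The scene view shows the button top near (295,247), the cup cap near (275,232) and the pin near (340,221). In the side view they are near (362,216), (389,227) and (331,276). Next I cast rays onto planes at the known heights.

Run:
```python
from h import *
for n,L in(('scene',[('btn',295,246,.124),('cup',275,232,.120),('pin',340,220,.087)]),('side',[('btn',362,215,.124),('cup',389,226,.12),('pin',331,276,.087)])):
    m=robot.camera_model(n)
    z=np.load(n+'0.npz'); P=cloud(m,z['d'])
    for k,u,v,h in L: print(n,k,ray(m,u,v,h).round(4),P[v,u].round(4))
    # refine: points in height band
    b=ray(m,*L[0][1:])
    for k,u,v,h in L[:2]:
        c=ray(m,u,v,h); s=(abs(P[...,2]-h)<.005)&(np.hypot(P[...,0]-c[0],P[...,1]-c[1])<.03)
        q=P[s]; print(k,s.sum(),(q.min(0)+q.max(0))/2,np.ptp(q,axis=0)) if s.any() else 0
import cv2
a=np.hstack([cv2.resize(np.load('scene0.npz')['im'][195:315,230:390],(400,300)),cv2.resize(np.load('side0.npz')['im'][190:340,280:480],(400,300))])
cv2.imwrite('pics/z0.png',cv2.resize(a,(800,600))[:,:,::-1])
o=robot.get_obs();print(cv2.Rodrigues(o['ee_rot'])[0].round(3))
```

```text
scene btn [0.5535 0.0065 0.124 ] [0.5549 0.0056 0.1261]
scene cup [ 0.494  -0.0054  0.12  ] [ 0.4961 -0.0065  0.1229]
scene pin [0.5242 0.1463 0.087 ] [0.5242 0.1463 0.087 ]
btn 285 [0.55162607 0.00231354 0.12392681] [0.05137606 0.0426456  0.00975313]
cup 366 [ 0.4965803  -0.00792117  0.12004327] [0.05470355 0.05356698 0.00950787]
side btn [ 0.5533 -0.0027  0.124 ] [ 0.553  -0.0023  0.1244]
side cup [ 0.495  -0.0074  0.12  ] [ 0.4941 -0.0057  0.1213]
side pin [0.5189 0.1449 0.087 ] [0.5172 0.1474 0.0895]
btn 273 [0.55252101 0.00294205 0.12324951] [0.0430281  0.04495534 0.00840281]
cup 431 [ 0.49648129 -0.00924184  0.1195951 ] [0.05426629 0.05479151 0.00868283]
[[ 0.344 -0.939 -0.   ]
 [-0.939 -0.344  0.001]
 [-0.001 -0.    -1.   ]]
```

Both views agree: the button is at about (0.5525, 0.002), the plate's yaw is about +11.5°, and the cup sits on the -x side. I'll shut the fingers and fly over at z 0.206, with the jaw axis along the plate's y so the narrow side faces the cup.

```bash
python3 -m crank '[{"tx":-7,"ty":-10},{"tx":-20,"ty":-31},{"tx":-40,"ty":-62,"rz":1},{"tx":-64,"ty":-99,"rz":2},{"tx":-87,"ty":-135,"rz":3},{"tx":-111,"ty":-171,"rz":4},{"tx":-134,"ty":-208,"rz":5},{"tx":-158,"ty":-244,"rz":6},{"tx":-181,"ty":-280,"rz":7},{"tx":-205,"ty":-317,"rz":8},{"tx":-225,"ty":-348,"rz":8.5},{"tx":-240,"ty":-370,"rz":8.5}]' 0 20
python3 - <<'E'
from h import *
o=robot.get_obs();R=cv2.Rodrigues(o['ee_rot'])[0]
print(R.round(3),(R.T@(np.array([.5525,.002,.2])-o['eef_pos'])*1000).round(1))
E
```

```text
[[ 0.344 -0.939 -0.   ]
 [-0.939 -0.344  0.001]
 [-0.001 -0.    -1.   ]] [-336.6 -519.6    6.1]validation failed for argument at $[0]...
```

```bash
python3 -m crank '[{"tx":-7.0,"ty":-10.0,"tz":0.0,"rx":0.0,"ry":0.0,"rz":0.0}]' 0 20; echo; python3 -m crank --help | head -30
```

```text
clock: 0.2
eef_pos: [0.1871, -0.4832, 0.2056]
ee_rot: [-2.574, 1.801, 0.001]
contact_force: [-0.3, 0.5, 0.2]
opening: 0.86
invalid input: not JSON, or not a number
```

All six keys are needed in each row.

```bash
python3 -m crank '[{"tx":-13,"ty":-21,"tz":0,"rx":0,"ry":0,"rz":0},{"tx":-33,"ty":-52,"tz":0,"rx":0,"ry":0,"rz":1},{"tx":-57,"ty":-89,"tz":0,"rx":0,"ry":0,"rz":2},{"tx":-80,"ty":-125,"tz":0,"rx":0,"ry":0,"rz":3},{"tx":-104,"ty":-161,"tz":0,"rx":0,"ry":0,"rz":4},{"tx":-127,"ty":-198,"tz":0,"rx":0,"ry":0,"rz":5},{"tx":-151,"ty":-234,"tz":0,"rx":0,"ry":0,"rz":6},{"tx":-174,"ty":-270,"tz":0,"rx":0,"ry":0,"rz":7},{"tx":-198,"ty":-307,"tz":0,"rx":0,"ry":0,"rz":8},{"tx":-218,"ty":-338,"tz":0,"rx":0,"ry":0,"rz":8.5},{"tx":-233,"ty":-360,"tz":0,"rx":0,"ry":0,"rz":8.5},{"tx":-240,"ty":-371,"tz":0,"rx":0,"ry":0,"rz":8.5}]' 0 20
python3 - <<'E'
from h import *
o=robot.get_obs();R=cv2.Rodrigues(o['ee_rot'])[0]
print(R.round(3),(R.T@(np.array([.5525,.002,.2])-o['eef_pos'])*1000).round(1))
E
```

```text
clock: 1.4
eef_pos: [0.4539, -0.1276, 0.206]
ee_rot: [-2.437, 1.982, 0.001]
contact_force: [0.2, -0.4, -0.3]
opening: 0.003
[[ 0.204 -0.979 -0.   ]
 [-0.979 -0.204  0.001]
 [-0.001  0.    -1.   ]] [-106.8 -122.9    6.1]
```

```bash
python3 -m crank '[{"tx":-10,"ty":-12,"tz":0,"rx":0,"ry":0,"rz":0},{"tx":-34,"ty":-39,"tz":6,"rx":0,"ry":0,"rz":0},{"tx":-61,"ty":-70,"tz":20,"rx":0,"ry":0,"rz":0},{"tx":-85,"ty":-98,"tz":34,"rx":0,"ry":0,"rz":0},{"tx":-100,"ty":-115,"tz":44,"rx":0,"ry":0,"rz":0},{"tx":-107,"ty":-123,"tz":46,"rx":0,"ry":0,"rz":0},{"tx":-107,"ty":-123,"tz":46,"rx":0,"ry":0,"rz":0}]' 0 20
python3 - <<'E'
from h import *
ims=[cap(n)[1] for n in('wrist','scene','side')]
top=cv2.resize(ims[0],(400,300)); 
a=cv2.resize(ims[1][175:325,210:410],(400,300)); b=cv2.resize(ims[2][170:320,290:490],(400,300))
cv2.imwrite('pics/v1.png',np.vstack([np.hstack([a,b]),np.hstack([top,top*0])])[:,:,::-1])
E
```

```text
clock: 2.1
eef_pos: [0.5521, -0.0001, 0.1598]
ee_rot: [2.435, -1.984, -0.001]
contact_force: [0.1, -0.5, 0.5]
opening: -0.0
```

View pics/v1.png

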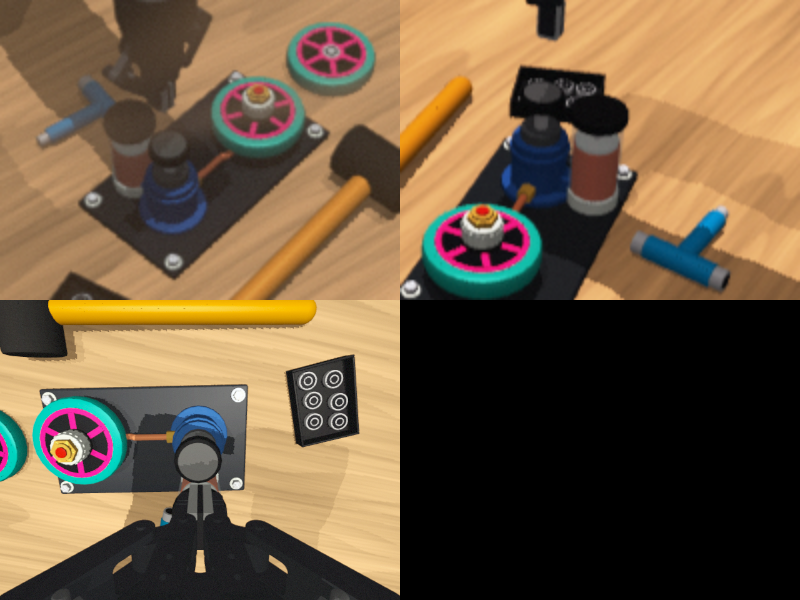

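Scene crop: hand just above the button. Side crop: tip at (548,38), above the button top at (543,92). Wrist crop: the button's grey top is centred at about (198,462), which is full-frame (317,259). Checking the centring numerically.

Run:
```python
from h import *
o=robot.get_obs();R=cv2.Rodrigues(o['ee_rot'])[0]
m,im,d=cap('wrist'); P=cloud(m,d)
g=im.astype(int); s=(abs(P[...,2]-.124)<.004)&(np.hypot(P[...,0]-.5525,P[...,1]-.002)<.035)
s=cv2.morphologyEx(s.astype('uint8'),cv2.MORPH_OPEN,np.ones((5,5)))>0
q=P[s];vv,uu=np.nonzero(s); print(s.sum(),q.min(0),q.max(0),(q.min(0)+q.max(0))/2,np.median(q[:,2]),(uu.min(),uu.max(),vv.min(),vv.max()))
c=(q.min(0)+q.max(0))/2
print(ray(m,317,259,.124), o['eef_pos'], (R.T@(ray(m,317,259,.124)-o['eef_pos'])*1000).round(1))
```

```text
4285 [ 0.53323516 -0.01826353  0.12001458] [0.57608039 0.02477391 0.12629183] [0.55465777 0.00325519 0.1231532 ] 0.12404842414071417 (np.int64(276), np.int64(351), np.int64(219), np.int64(290))
[0.55368741 0.0010845  0.124     ] [ 0.55181384 -0.00151491  0.16089215] [-2.2 -2.3 36.9]
```

```bash
python3 -m crank '[{"tx":-2.5,"ty":-2,"tz":12,"rx":0,"ry":0,"rz":0},{"tx":-2.5,"ty":-2,"tz":26,"rx":0,"ry":0,"rz":0},{"tx":-2.5,"ty":-2,"tz":32,"rx":0,"ry":0,"rz":0},{"tx":-2.5,"ty":-2,"tz":37,"rx":0,"ry":0,"rz":0},{"tx":-2.5,"ty":-2,"tz":42,"rx":0,"ry":0,"rz":0},{"tx":-2.5,"ty":-2,"tz":47,"rx":0,"ry":0,"rz":0},{"tx":-2.5,"ty":-2,"tz":52,"rx":0,"ry":0,"rz":0},{"tx":-2.5,"ty":-2,"tz":56,"rx":0,"ry":0,"rz":0},{"tx":-2.5,"ty":-2,"tz":58,"rx":0,"ry":0,"rz":0},{"tx":-2.5,"ty":-2,"tz":59,"rx":0,"ry":0,"rz":0},{"tx":-2.5,"ty":-2,"tz":59,"rx":0,"ry":0,"rz":0}]' 0 20
```

```text
clock: 3.4
eef_pos: [0.5538, 0.0023, 0.1012]
ee_rot: [-2.435, 1.986, 0.0]
contact_force: [-0.5, -0.7, -1.0]
opening: -0.001
```

There's almost no force at z 0.101, where I'd expect at least 8 N. Looking before I do anything else.

Run:
```python
from h import *
print(robot.get_obs())
ims=[cap(n)[1] for n in('wrist','scene','side')]
top=cv2.resize(ims[0][200:440,160:480],(400,300)); 
a=cv2.resize(ims[1][205:295,240:360],(400,300)); b=cv2.resize(ims[2][180:300,290:450],(400,300))
cv2.imwrite('pics/v2.png',np.vstack([np.hstack([a,b]),np.hstack([top,top*0])])[:,:,::-1])
```

```text
{'clock': 3.4, 'q': array([ 4.13762698e-03,  3.41322804e-01, -1.43625807e-01,  1.08584024e+00,
        9.32334566e-05,  2.94326191e+00]), 'qd': array([-0.00057546, -0.00258736,  0.00492326,  0.00195771, -0.0003364 ,
       -0.00185928]), 'effort': array([-6.92558842e-05, -5.92380095e+01,  3.20686734e+01, -6.51843287e-02,
        5.01592731e-04, -2.24224453e-05]), 'eef_pos': array([0.5537721 , 0.00232226, 0.10120353]), 'ee_rot': array([-2.43451053e+00,  1.98551772e+00,  8.39619942e-05]), 'contact_force': array([-0.45112853, -0.70287099, -0.95050047]), 'wrist_torque': array([ 0.00758936,  0.00300079, -0.03343012]), 'opening': -0.0012782783377844923}
```

View pics/v2.png

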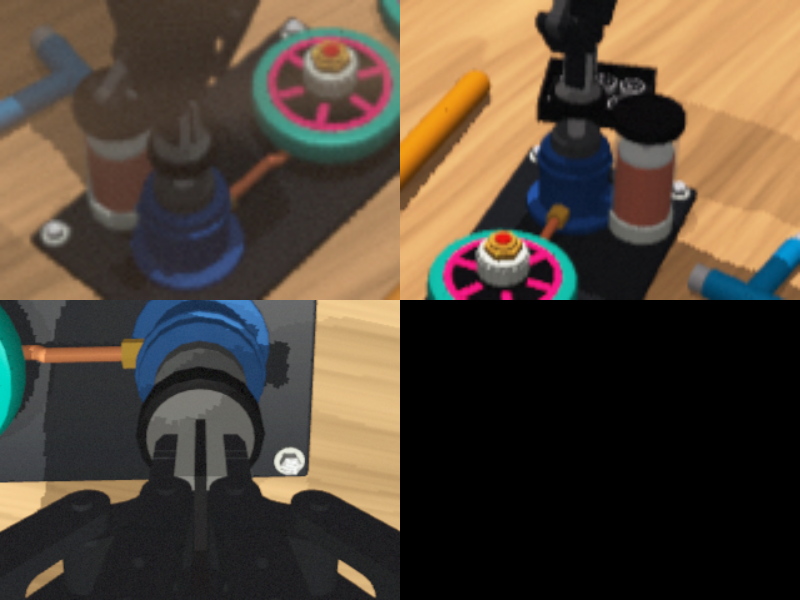

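Wrist crop: the fingertips are on the centre of the grey top. Neither view makes the stroke clear, so I'll measure the button's height from depth.

Run:
```python
from h import *
for n in('wrist','scene','side'):
    m,im,d=cap(n); P=cloud(m,d)
    r=np.hypot(P[...,0]-.5535,P[...,1]-.0025)
    s=(r<.022)&(P[...,2]>.08)&(P[...,2]<.135)
    h,e=np.histogram(P[s][:,2],bins=np.arange(.08,.136,.004)); print(n,dict(zip((e[:-1]*1000).round().astype(int).tolist(),h.tolist())))
    if n=='wrist':
        for zz in(.102,.106,.110,.124):print(zz,ray(m,320,295,zz))
print(robot.get_obs()['contact_force'])
```

```text
wrist {80: 685, 84: 391, 88: 0, 92: 0, 96: 0, 100: 0, 104: 0, 108: 1, 112: 15, 116: 27, 120: 1940, 124: 1766, 128: 73, 132: 189}
0.102 [0.5514386  0.00225847 0.102     ]
0.106 [0.55326438 0.00262729 0.106     ]
0.11 [0.55509016 0.00299611 0.11      ]
0.124 [0.56148041 0.00428698 0.124     ]
scene {80: 48, 84: 79, 88: 17, 92: 1, 96: 0, 100: 0, 104: 0, 108: 5, 112: 14, 116: 13, 120: 42, 124: 106, 128: 14, 132: 5}
side {80: 47, 84: 128, 88: 16, 92: 9, 96: 15, 100: 2, 104: 0, 108: 1, 112: 25, 116: 36, 120: 50, 124: 126, 128: 13, 132: 13}
[0.57778088 0.68367513 0.63998964]
```

The button is still up at 0.124, so the real fingertips must be above the reported TCP. I'll locate the tips in the depth data.

Run:
```python
from h import *
out=[]
for n,y0,y1,x0,x1 in(('side',150,270,300,460),('scene',180,270,235,355)):
    m,im,d=cap(n); P=cloud(m,d)
    R,t,f=cam(m)
    def pr(X):
        c=R@np.array(X)+t; return np.array([f*c[0]/c[2]+m['cx'],f*c[1]/c[2]+m['cy']])
    im=cv2.resize(im[y0:y1,x0:x1],(800//2*1,600//2*1)) if 0 else cv2.resize(im[y0:y1,x0:x1],(400,300)); im=np.clip(im.astype(int)*2,0,255).astype('uint8')
    k=400/(x1-x0)
    for z,c in((.1012,(255,0,0)),(.124,(0,255,0)),(.15,(255,255,0))):
        p=(pr((.5535,.0025,z))-[x0,y0])*k; cv2.circle(im,tuple(int(a) for a in p),3,c,-1); print(n,z,p)
    out.append(im)
    p=pr((.5535,.0025,.124)).astype(int)
    for v in range(p[1]-14,p[1]+8,2): print(v,P[v,p[0]-6:p[0]+9:3].round(3)[:,[0,1,2]].tolist())
cv2.imwrite('pics/v3.png',np.hstack(out)[:,:,::-1])
```

```text
side 0.1012 [149.83357658 189.74964905]
side 0.124 [151.01672493 165.43189022]
side 0.15 [152.40220278 136.95556593]
202 [[0.698, -0.194, 0.002], [0.556, 0.013, 0.161], [0.538, 0.031, 0.176], [0.535, 0.026, 0.175], [0.541, 0.006, 0.163]]
204 [[0.676, -0.161, 0.021], [0.554, 0.016, 0.158], [0.551, 0.009, 0.156], [0.545, 0.009, 0.158], [0.542, 0.004, 0.157]]
206 [[0.677, -0.163, 0.015], [0.555, 0.013, 0.152], [0.549, 0.013, 0.154], [0.544, 0.01, 0.155], [0.542, 0.003, 0.152]]
208 [[0.675, -0.161, 0.011], [0.554, 0.015, 0.149], [0.547, 0.015, 0.152], [0.544, 0.01, 0.15], [0.541, 0.004, 0.148]]
210 [[0.669, -0.152, 0.012], [0.555, 0.013, 0.143], [0.547, 0.016, 0.148], [0.544, 0.009, 0.145], [0.542, 0.002, 0.143]]
212 [[0.57, 0.001, 0.126], [0.554, 0.014, 0.14], [0.549, 0.012, 0.14], [0.544, 0.009, 0.141], [0.541, 0.004, 0.139]]
214 [[0.566, 0.006, 0.126], [0.558, 0.008, 0.13], [0.549, 0.011, 0.135], [0.543, 0.011, 0.138], [0.542, 0.002, 0.133]]
216 [[0.562, 0.012, 0.126], [0.557, 0.009, 0.127], [0.553, 0.004, 0.125], [0.545, 0.007, 0.13], [0.545, -0.005, 0.124]]
218 [[0.56, 0.015, 0.124]
[... 1091 characters left out ...]
56, -0.009, 0.155], [0.561, -0.002, 0.151], [0.566, 0.002, 0.154], [0.563, 0.011, 0.144]]
244 [[0.553, -0.012, 0.143], [0.56, -0.009, 0.148], [0.562, -0.003, 0.146], [0.564, 0.003, 0.144], [0.563, 0.011, 0.137]]
246 [[0.545, -0.008, 0.125], [0.56, -0.01, 0.142], [0.561, -0.003, 0.138], [0.565, 0.002, 0.139], [0.561, 0.012, 0.128]]
248 [[0.55, -0.011, 0.127], [0.553, -0.006, 0.125], [0.558, -0.002, 0.128], [0.563, 0.003, 0.129], [0.565, 0.009, 0.128]]
250 [[0.554, -0.014, 0.126], [0.556, -0.008, 0.124], [0.561, -0.003, 0.125], [0.565, 0.001, 0.126], [0.567, 0.007, 0.125]]
252 [[0.558, -0.016, 0.125], [0.563, -0.012, 0.127], [0.565, -0.006, 0.126], [0.57, -0.002, 0.127], [0.573, 0.003, 0.126]]
```

View pics/v3.png

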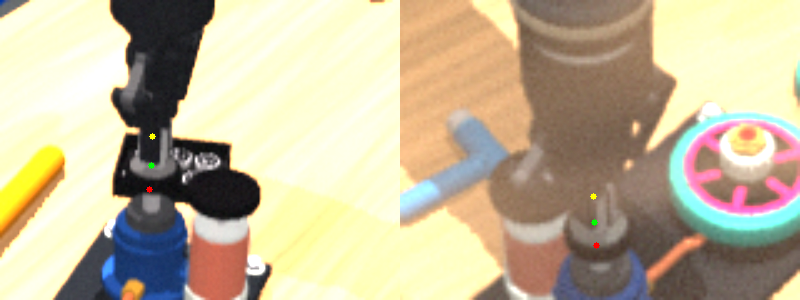

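The tips (near side row 216 and scene row 247) are really at about z 0.126, just over the button, so they end about 24 mm above the reported TCP. I'll keep descending and watch the force.

```bash
python3 -m crank '[{"tx":0,"ty":0,"tz":3,"rx":0,"ry":0,"rz":0},{"tx":0,"ty":0,"tz":7,"rx":0,"ry":0,"rz":0},{"tx":0,"ty":0,"tz":11,"rx":0,"ry":0,"rz":0},{"tx":0,"ty":0,"tz":15,"rx":0,"ry":0,"rz":0}]' 0 20;  python3 -m crank '[{"tx":0,"ty":0,"tz":4,"rx":0,"ry":0,"rz":0},{"tx":0,"ty":0,"tz":7,"rx":0,"ry":0,"rz":0},{"tx":0,"ty":0,"tz":7,"rx":0,"ry":0,"rz":0}]' 0 20
```

```text
clock: 4.2
eef_pos: [0.5541, 0.0023, 0.087]
ee_rot: [-2.434, 1.985, -0.002]
contact_force: [-3.2, -0.1, 11.2]
opening: 0.0
clock: 4.5
eef_pos: [0.5541, 0.0023, 0.0797]
ee_rot: [-2.434, 1.985, -0.001]
contact_force: [-1.4, 0.3, 9.1]
opening: -0.001
```

```bash
python3 -m crank '[{"tx":0,"ty":0,"tz":1.5,"rx":0,"ry":0,"rz":0},{"tx":0,"ty":0,"tz":1.5,"rx":0,"ry":0,"rz":0}]' 0 20;  python3 -m crank '[{"tx":0,"ty":0,"tz":1.5,"rx":0,"ry":0,"rz":0},{"tx":0,"ty":0,"tz":1.5,"rx":0,"ry":0,"rz":0}]' 0 20
```

```text
clock: 4.7
eef_pos: [0.5541, 0.0023, 0.0785]
ee_rot: [-2.434, 1.985, -0.002]
contact_force: [-2.1, 0.1, 9.7]
opening: -0.0
clock: 4.9
eef_pos: [0.5541, 0.0023, 0.077]
ee_rot: [-2.434, 1.985, -0.002]
contact_force: [-1.6, 0.4, 10.7]
opening: -0.002
```

```bash
python3 -m crank '[{"tx":0,"ty":0,"tz":1.5,"rx":0,"ry":0,"rz":0},{"tx":0,"ty":0,"tz":1.5,"rx":0,"ry":0,"rz":0}]' 0 20;  python3 -m crank '[{"tx":0,"ty":0,"tz":1.5,"rx":0,"ry":0,"rz":0},{"tx":0,"ty":0,"tz":1.5,"rx":0,"ry":0,"rz":0}]' 0 20
python3 - <<'E'
from h import *
m,im,d=cap('wrist'); P=cloud(m,d)
r=np.hypot(P[...,0]-.5535,P[...,1]-.0025)
s=(r<.022)&(P[...,2]>.08)&(P[...,2]<.135)
h,e=np.histogram(P[s][:,2],bins=np.arange(.08,.136,.002)); print(dict(zip((e[:-1]*1000).round().astype(int).tolist(),h.tolist())))
E
```

```text
clock: 5.1
eef_pos: [0.5542, 0.0023, 0.0769]
ee_rot: [-2.433, 1.985, -0.003]
contact_force: [-7.2, -0.6, 24.0]
opening: 0.0
clock: 5.3
eef_pos: [0.5543, 0.0023, 0.0767]
ee_rot: [-2.433, 1.984, -0.004]
contact_force: [-11.7, -0.0, 37.9]
opening: -0.002
{80: 95, 82: 88, 84: 12, 86: 0, 88: 0, 90: 5, 92: 11, 94: 11, 96: 10, 98: 108, 100: 1922, 102: 1542, 104: 25, 106: 80, 108: 123, 110: 148, 112: 173, 114: 162, 116: 192, 118: 192, 120: 194, 122: 205, 124: 221, 126: 215, 128: 239, 130: 240, 132: 196, 134: 70}
```

The stop is at reported z 0.077, and depth shows the button top at 0.102. Now let it up and set up a pin-height check.

```bash
cat > pin.py <<'E'
from h import *
for n in('wrist','side','scene'):
    m,im,d=cap(n); P=cloud(m,d); g=im.astype(int)
    red=(g[...,0]>90)&(g[...,0]>2.2*g[...,1])&(g[...,0]>2.2*g[...,2])&(np.hypot(P[...,0]-.522,P[...,1]-.1455)<.02)&(P[...,2]>.075)
    b=(np.hypot(P[...,0]-.5535,P[...,1]-.0025)<.021)
    q=P[red]; zb=P[b][:,2]; zb=zb[(zb>.096)&(zb<.13)]
    h,e=np.histogram(zb,np.arange(.096,.131,.002))
    print(n,'red',red.sum(),'zmax',np.percentile(q[:,2],95).round(4) if len(q) else None,'btn',e[h.argmax()].round(3)+.001)
print(robot.get_obs()['contact_force'].round(1),robot.get_obs()['clock'])
E
python3 -m crank '[{"tx":0,"ty":0,"tz":-3,"rx":0,"ry":0,"rz":0},{"tx":0,"ty":0,"tz":-9,"rx":0,"ry":0,"rz":0},{"tx":0,"ty":0,"tz":-15,"rx":0,"ry":0,"rz":0},{"tx":0,"ty":0,"tz":-21,"rx":0,"ry":0,"rz":0},{"tx":0,"ty":0,"tz":-27,"rx":0,"ry":0,"rz":0},{"tx":0,"ty":0,"tz":-31,"rx":0,"ry":0,"rz":0},{"tx":0,"ty":0,"tz":-31,"rx":0,"ry":0,"rz":0}]' 0 20; python3 pin.py
```

```text
clock: 6.05
eef_pos: [0.5538, 0.0023, 0.1045]
ee_rot: [-2.434, 1.986, -0.0]
contact_force: [-1.3, 0.2, 0.1]
opening: 0.003
wrist red 380 zmax 0.088 btn 0.125
side red 25 zmax 0.0899 btn 0.125
scene red 9 zmax 0.0903 btn 0.125
[ 0.6 -0.5 -0.6] 6.2
```

Button is up (0.124), hand is clear and the pin is still in. Stroke 2, reading the force at the bottom.

```bash
python3 -m crank '[{"tx":0,"ty":0,"tz":5,"rx":0,"ry":0,"rz":0},{"tx":0,"ty":0,"tz":10,"rx":0,"ry":0,"rz":0},{"tx":0,"ty":0,"tz":15,"rx":0,"ry":0,"rz":0},{"tx":0,"ty":0,"tz":20,"rx":0,"ry":0,"rz":0},{"tx":0,"ty":0,"tz":25,"rx":0,"ry":0,"rz":0},{"tx":0,"ty":0,"tz":28,"rx":0,"ry":0,"rz":0},{"tx":0,"ty":0,"tz":30,"rx":0,"ry":0,"rz":0},{"tx":0,"ty":0,"tz":30,"rx":0,"ry":0,"rz":0}]' 0 20; python3 -m crank '[{"tx":0,"ty":0,"tz":-2,"rx":0,"ry":0,"rz":0},{"tx":0,"ty":0,"tz":-8,"rx":0,"ry":0,"rz":0},{"tx":0,"ty":0,"tz":-14,"rx":0,"ry":0,"rz":0},{"tx":0,"ty":0,"tz":-20,"rx":0,"ry":0,"rz":0},{"tx":0,"ty":0,"tz":-26,"rx":0,"ry":0,"rz":0},{"tx":0,"ty":0,"tz":-30,"rx":0,"ry":0,"rz":0},{"tx":0,"ty":0,"tz":-30,"rx":0,"ry":0,"rz":0}]' 0 20; python3 pin.py
```

```text
clock: 7.0
eef_pos: [0.5541, 0.0023, 0.0768]
ee_rot: [-2.433, 1.985, -0.003]
contact_force: [-8.0, -0.5, 30.9]
opening: 0.002
clock: 7.7
eef_pos: [0.5538, 0.0023, 0.1045]
ee_rot: [-2.434, 1.985, -0.0]
contact_force: [0.5, 0.7, 0.2]
opening: 0.0
wrist red 379 zmax 0.088 btn 0.125
side red 24 zmax 0.0894 btn 0.125
scene red 8 zmax 0.0911 btn 0.125
[-0.5  0.5  0.6] 7.85
```

Full stroke reached (stop at 0.0768, 31 N) and the button is back up. Stroke 3, stopping 0.5 mm higher.

```bash
python3 -m crank '[{"tx":0,"ty":0,"tz":5,"rx":0,"ry":0,"rz":0},{"tx":0,"ty":0,"tz":10,"rx":0,"ry":0,"rz":0},{"tx":0,"ty":0,"tz":15,"rx":0,"ry":0,"rz":0},{"tx":0,"ty":0,"tz":20,"rx":0,"ry":0,"rz":0},{"tx":0,"ty":0,"tz":25,"rx":0,"ry":0,"rz":0},{"tx":0,"ty":0,"tz":28,"rx":0,"ry":0,"rz":0},{"tx":0,"ty":0,"tz":29.5,"rx":0,"ry":0,"rz":0},{"tx":0,"ty":0,"tz":29.5,"rx":0,"ry":0,"rz":0}]' 0 20; python3 -m crank '[{"tx":0,"ty":0,"tz":-2,"rx":0,"ry":0,"rz":0},{"tx":0,"ty":0,"tz":-8,"rx":0,"ry":0,"rz":0},{"tx":0,"ty":0,"tz":-14,"rx":0,"ry":0,"rz":0},{"tx":0,"ty":0,"tz":-20,"rx":0,"ry":0,"rz":0},{"tx":0,"ty":0,"tz":-26,"rx":0,"ry":0,"rz":0},{"tx":0,"ty":0,"tz":-29.5,"rx":0,"ry":0,"rz":0},{"tx":0,"ty":0,"tz":-29.5,"rx":0,"ry":0,"rz":0}]' 0 20; python3 pin.py
```

```text
clock: 8.65
eef_pos: [0.5541, 0.0023, 0.0768]
ee_rot: [-2.433, 1.985, -0.003]
contact_force: [-7.7, 0.9, 27.1]
opening: 0.004
clock: 9.35
eef_pos: [0.5538, 0.0023, 0.1045]
ee_rot: [-2.434, 1.985, 0.0]
contact_force: [0.6, -1.0, -0.3]
opening: -0.004
wrist red 382 zmax 0.0881 btn 0.125
side red 25 zmax 0.0895 btn 0.125
scene red 9 zmax 0.0898 btn 0.125
[-0.1 -0.5  0.5] 9.5
```

Pin still in. Stroke 4.

```bash
python3 -m crank '[{"tx":0,"ty":0,"tz":5,"rx":0,"ry":0,"rz":0},{"tx":0,"ty":0,"tz":10,"rx":0,"ry":0,"rz":0},{"tx":0,"ty":0,"tz":15,"rx":0,"ry":0,"rz":0},{"tx":0,"ty":0,"tz":20,"rx":0,"ry":0,"rz":0},{"tx":0,"ty":0,"tz":25,"rx":0,"ry":0,"rz":0},{"tx":0,"ty":0,"tz":28,"rx":0,"ry":0,"rz":0},{"tx":0,"ty":0,"tz":29.5,"rx":0,"ry":0,"rz":0},{"tx":0,"ty":0,"tz":29.5,"rx":0,"ry":0,"rz":0}]' 0 20; python3 -m crank '[{"tx":0,"ty":0,"tz":-2,"rx":0,"ry":0,"rz":0},{"tx":0,"ty":0,"tz":-8,"rx":0,"ry":0,"rz":0},{"tx":0,"ty":0,"tz":-14,"rx":0,"ry":0,"rz":0},{"tx":0,"ty":0,"tz":-20,"rx":0,"ry":0,"rz":0},{"tx":0,"ty":0,"tz":-26,"rx":0,"ry":0,"rz":0},{"tx":0,"ty":0,"tz":-29.5,"rx":0,"ry":0,"rz":0},{"tx":0,"ty":0,"tz":-29.5,"rx":0,"ry":0,"rz":0}]' 0 20; python3 pin.py
```

```text
clock: 10.3
eef_pos: [0.5541, 0.0023, 0.0768]
ee_rot: [-2.433, 1.985, -0.003]
contact_force: [-7.3, -0.7, 26.4]
opening: -0.001
clock: 11.0
eef_pos: [0.5538, 0.0023, 0.1045]
ee_rot: [-2.434, 1.986, -0.0]
contact_force: [-0.3, -0.2, -0.2]
opening: -0.001
wrist red 379 zmax 0.088 btn 0.125
side red 25 zmax 0.0897 btn 0.125
scene red 9 zmax 0.0913 btn 0.125
[ 0.5 -0.1 -0.6] 11.15
```

Still in. Stroke 5.

```bash
python3 -m crank '[{"tx":0,"ty":0,"tz":5,"rx":0,"ry":0,"rz":0},{"tx":0,"ty":0,"tz":10,"rx":0,"ry":0,"rz":0},{"tx":0,"ty":0,"tz":15,"rx":0,"ry":0,"rz":0},{"tx":0,"ty":0,"tz":20,"rx":0,"ry":0,"rz":0},{"tx":0,"ty":0,"tz":25,"rx":0,"ry":0,"rz":0},{"tx":0,"ty":0,"tz":28,"rx":0,"ry":0,"rz":0},{"tx":0,"ty":0,"tz":29.5,"rx":0,"ry":0,"rz":0},{"tx":0,"ty":0,"tz":29.5,"rx":0,"ry":0,"rz":0}]' 0 20; python3 -m crank '[{"tx":0,"ty":0,"tz":-2,"rx":0,"ry":0,"rz":0},{"tx":0,"ty":0,"tz":-8,"rx":0,"ry":0,"rz":0},{"tx":0,"ty":0,"tz":-14,"rx":0,"ry":0,"rz":0},{"tx":0,"ty":0,"tz":-20,"rx":0,"ry":0,"rz":0},{"tx":0,"ty":0,"tz":-26,"rx":0,"ry":0,"rz":0},{"tx":0,"ty":0,"tz":-29.5,"rx":0,"ry":0,"rz":0},{"tx":0,"ty":0,"tz":-29.5,"rx":0,"ry":0,"rz":0}]' 0 20; python3 pin.py
```

```text
clock: 11.95
eef_pos: [0.5542, 0.0023, 0.0769]
ee_rot: [-2.433, 1.985, -0.003]
contact_force: [-6.2, 0.0, 25.9]
opening: -0.0
clock: 12.65
eef_pos: [0.5537, 0.0023, 0.1045]
ee_rot: [-2.434, 1.986, 0.0]
contact_force: [-0.5, -0.2, -0.2]
opening: -0.002
wrist red 943 zmax 0.104 btn 0.125
side red 43 zmax 0.1056 btn 0.125
scene red 12 zmax 0.108 btn 0.125
[0.3 1.2 0.6] 12.8
```

The pin rose 16 mm (0.088 → 0.104), so it's fully out. Taking the hand away and checking.

```bash
python3 -m crank '[{"tx":0,"ty":0,"tz":-12,"rx":0,"ry":0,"rz":0},{"tx":0,"ty":0,"tz":-40,"rx":0,"ry":0,"rz":0},{"tx":0,"ty":0,"tz":-75,"rx":0,"ry":0,"rz":0},{"tx":15,"ty":5,"tz":-100,"rx":0,"ry":0,"rz":0},{"tx":45,"ty":15,"tz":-110,"rx":0,"ry":0,"rz":0},{"tx":75,"ty":25,"tz":-110,"rx":0,"ry":0,"rz":0},{"tx":95,"ty":35,"tz":-110,"rx":0,"ry":0,"rz":0},{"tx":100,"ty":40,"tz":-110,"rx":0,"ry":0,"rz":0},{"tx":100,"ty":40,"tz":-110,"rx":0,"ry":0,"rz":0}]' 0 20; python3 pin.py
python3 - <<'E'
from h import *
w=cap('wrist')[1];s=cap('side')[1];c=cap('scene')[1]
r=lambda a:cv2.resize(a,(400,300))
cv2.imwrite('pics/v4.png',np.vstack([np.hstack([r(s[150:390,210:530]),r(s[225:315,280:400])]),np.hstack([r(w),r(c[175:385,200:480])])])[:,:,::-1])
E
```

```text
clock: 13.7
eef_pos: [0.5342, -0.1042, 0.2147]
ee_rot: [-2.433, 1.987, 0.0]
contact_force: [-0.0, -0.8, 0.5]
opening: -0.003
wrist red 53 zmax 0.0934 btn 0.125
side red 29 zmax 0.1056 btn 0.125
scene red 10 zmax 0.1063 btn 0.125
[0.7 0.9 0.1] 13.85
```

View pics/v4.png

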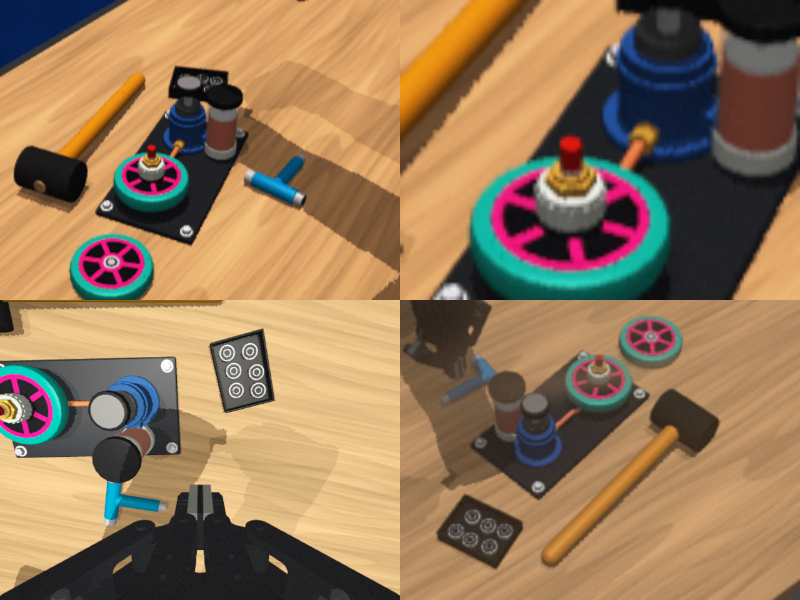

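The pin stands tall at (570,150) in the zoomed side view, with a pale band at its foot near (570,168). The button is up, the hand is well clear and the loose items haven't moved. Handing in.

```bash
python3 -c "
from bench import robot
print(robot.job_done())"
```

```text
the job is handed in; nothing more can be done
None
```

The wheel is greased: I pressed the palm button with closed fingertips for five full, calm strokes, and the red pin popped out on the fifth. I then stopped, lifted the hand away and handed the job in at about 14 s on the robot's clock.

**Final checks**
- **Pin:** it rose 16 mm in the depth data (0.088 to 0.104 m), which is fully out. A pale band shows at its foot, which I take to be the white ring.
- **Button:** it was back up at about 0.124 m after every stroke and at the end.
- **Force:** the hand pressed with about 26–38 N at the stop, and at the end the tool read about zero.
- **Loose parts:** the tools and spare parts lie where they were, judging by eye from the pictures.

**What disagreed**
- **Fingertip height:** the closed fingertips ended about 24 mm above the reported tool point. My first descent therefore stopped just above the button, and I carried on down by force and depth instead.
- **First stroke:** I made it in small steps while looking for the stop.
- **Last wrist reading:** it gave the pin height as 0.093 m, because the pin was cut off at the edge of that picture. The side and scene cameras both read about 0.106 m.

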